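Tare the spring tester and draw the spring to its working length

ROBOT

A 6-joint arm with a two-finger parallel gripper is mounted at the origin on a cart in front of the work surface, level with it; the furniture and walls round the work are solid. World frame = base frame: x ahead of the robot, y to its left, z up, the work surface at z = 0. Lengths are in m, angles in rad, forces in N, time in s.
With the tool pointing down it reaches from about 0.25 to 0.8 m from the base axis. Payload 3.9 kg.
Tool frame: the origin (TCP) lies at the very end of the fingers, on their centre line; the grasp point (between the pads) lies 19 mm behind it (hold_point_z is the distance from the TCP to the grasp point, in m); y points along the fingers, z is the direction in which the jaws open and shut, and the axes are right-handed (so a half turn about y gives the same grasp; the last joint's range is limited). The gripper opens to 85 mm and grips with 20 to 120 N. Pads are 22 mm wide; open, the fingers measure 114 mm over their backs; the gripper's body (76 mm by 85 mm) begins 54 mm behind the grasp point. The pads swing forward as they close: fully open they stand 13 mm farther back than shut.
Start: joints at [-1.275, 0.26, -0.138, 1.173, 0, 1.571], TCP at [0.153, -0.502, 0.231] pointing down, gripper open.
Joint ranges: [-2.78, 2.78], [-0.83, 1.72], [-1.28, 1.37], [-1.9, 2.12], [-1.57, 1.48], [-3.14, 3.14]. Speed limits (rad/s): [2.57, 2.57, 3.14, 3.14, 3.14, 3.14].

INTERFACE

Orientations are given as a 3x3 rotation matrix whose columns are the frame's x, y, z axes.
In Python, from workcell import observe, read_camera, finish_job, hold_point_z gives the robot as it stands.
- The arm moves only by the tool apply_moves, never from a script. Its argument "plan" is one flat list of numbers, 5 for each row, row after row: the shift along the tool's x, y, z in cm, then the turn about the tool's y in degrees, then the closure in counts, from 0 (fully open) to 255 (shut). In form: [x, y, z, yaw, gripper, x, y, z, yaw, gripper, ...]. A call has 1 to 8 rows; each row is the pose to reach, as a shift and turn from the pose commanded when the call began, along the tool's axes at that moment; what a row does not reach only later rows make up. A row lasts 1/8 s, in which the tool goes at most 62.5 mm and 10.7 degrees, less where a joint would pass 70% of its speed; a pose out of reach is approached as far as the arm can. A call with a gripper value outside its range is refused whole. The fingers move at their own pace and stop on an object; "force" is the grip in N (left out, the last holds). Time passes only in rows, so rows that repeat a pose let the fingers close. It gives the time, the measured TCP pose, the force and the opening at its end, in the units of the state.
- observe(): the state, without advancing time (a new reading comes with each control period).
- read_camera(name): name is "scene" or "top"; returns a dict with "image" (480x640x3 uint8, red, green, blue), "mtx" (3x3 intrinsics, pixels), "pose" (4x4, takes a point from camera to world coordinates). Camera axes: x right, y down, z forward; pixel columns grow to the right and rows downward; lengths in m; the calibration is good to about 2 mm. A picture is of the moment at which its call begins. There is no depth.
- finish_job(): hands the job in, once; it reports no verdict.
The state is a dict: "time_s": time; "joints": joint angles; "joint_vel": joint speeds; "effort": joint torques, N m; "tool_pos": TCP position; "ee_rot": TCP orientation; "contact_force": force on the tool from outside, world axes, zero at the start; "ft_torque": the same for the moment, N m; "gripper_width": finger opening in m.
Only numpy, scipy, OpenCV 4.12 (cv2) and the standard library are available. Lean on these libraries where they do the work, as an engineer would, in place of code of your own. Each camera call takes 0.05 s, during which the arm holds its last target.

TASK

On the bench spring tester, first set the force gauge to zero with the spring unloaded: turn the bezel round the dial until the black arrowhead stands under the needle. Then take the carriage's bow handle, draw the spring out until the carriage's index finger stands point to point with the blade of the little clamp rider on the scale rod, and finish while still holding it there by the handle, without letting go, so the load can be read (it springs back if released). Do not overstretch the spring beyond the mark, leave the rider where it is set, and leave the tools lying round the tester where they are.

Things in the scene. Friction and masses are not known exactly. Their poses are not given: they have to be found in the camera images.
- tester: bench spring tester, fixed: grey base plate 136 x 350 mm with its top 17 mm up; gauge at the +y end, end block at the -y end, scale on the -x side. Origin on the bench top under the middle of the plate; z up; the spring is drawn along the tester's own -y axis. The gauge body (66 mm wide) reaches 58 mm up, a 54 mm wide dial case to 70 mm, then the bezel; the guide rods, posts and end block reach 57 mm
- bezel (a joint): turn of the bezel with its dial face, rad; positive is counter-clockwise seen from above; 0 when the arrowhead lies exactly under the resting needle. Turns up to 2.8 rad either way on the upright axis (light drag, about 0.06 N m) and stays where it is left
- bezel_grip (a point): on the axis of the bezel, 78 mm above the bench. The bezel is a knurled dark steel ring 60 mm in diameter and 17 mm high (from 69 to 86 mm above the bench), with the white dial in it facing up; it can be gripped round its rim from above
- zero_arrow (a point): the arrowhead (the zero) printed on the dial, 20 mm from the bezel's axis; it turns with the bezel. It is the only broad mark; the other marks are fine lines, 9 degrees apart
- needle_tip (a point): tip of the gauge's needle (long end), 18 mm from the bezel's axis; with the carriage home it rests pointing along the tester's +y axis (away from the spring); it turns clockwise as the spring is drawn (about 60 rad per m) and does not turn with the bezel
- carriage: the spring-return carriage: aluminium block 84 mm wide across the pull, 32 mm long, top 56 mm above the bench, on two guide rods, with the bow handle and index finger. Slides 0 to 85 mm along the tester's -y axis from its home stop; the spring pulls it home with about 3 N at the stop, rising by 1.2 N per 10 mm
- handle (a point): middle of the bow handle's level round bar: steel, 12 mm thick, lying along the tester's x axis, 100 mm above the bench, 60 mm clear between its two legs, 38 mm free below it; it can be gripped from above across the bar
- index (a point): point of the carriage's index finger (points to the tester's -x), 26 mm above the bench; it moves with the carriage
- mark (a point): point of the rider's blade (points to the tester's +x). The rider is a brass clamp 14 x 16 mm with a round thumbscrew on its outer side, top 33 mm above the bench, set on the rod beside the scale 35 to 65 mm beyond the index finger's start. Axes as the tester's: the index is at the mark when its y in this frame is 0; until then it is positive
- pliers: blue-handled pliers lying beside the tester, 146 x 49 x 12 mm; leave alone. Origin under its middle
- spanner: small open spanner lying beside the tester, 124 x 21 x 6 mm; leave alone. Origin under its middle
- driver: yellow screwdriver lying behind the tester, 189 x 23 x 24 mm; leave alone. Origin under its middle

How it is judged:
On the way, in this order (a step that is already met when the one before it is completed fails the run):
1. with the carriage still home, the bezel is turned until the arrowhead stands under the needle (within 0.1 rad) (value of joint bezel between -0.1 and 0.1 rad and distance of index from where it was at the start of the episode below 0.004 m), for 0.3 s.
2. the carriage is drawn until its index finger is at the mark (within 3 mm) (y of index in the frame of mark between -0.003 and 0.003 m), for 0.3 s.
At the end, for the whole second after the job is handed in: The gripper's fingers hold the carriage still (over 3 N on it) against its spring with the index finger within 3 mm of the rider's mark along the pull, and the bezel's zero is still within 0.1 rad of the needle's rest (all of step 2 and linear speed of carriage below 0.01 m/s and contact force between the fingers and carriage above 3 N and value of joint bezel between -0.1 and 0.1 rad); the arm keeps its last pose, push and grip.
It fails at once if the spring is overstretched: the index goes more than 8 mm beyond the mark (y of index in the frame of mark below -0.008 m).
It fails at once if the rider is shifted by more than 3 mm (distance of mark from where it was at the start of the episode above 0.003 m).
It fails at once if a tool lying round the tester is moved by more than 20 mm (distance of any of pliers, spanner, driver from where it was at the start of the episode above 0.02 m).
It also fails if it takes over 40 s, if anything falls off the work surface, if the arm or the gripper's body presses on something with over 40 N, if the wrist force passes 120 N, or if a joint passes its speed limit or range.

## Working session

There is one attempt and no reset: what is moved stays moved. The work goes in short steps, Python scripts to look and compute and a tool call to move; the robot and the scene stay as the last step left them, time stands still between calls to the robot, and variables do not carry over. Pictures are saved under pics/ and viewed, and the job is handed in when it is done.

Besides the shell and the picture viewer there is one more tool, called after "Call:" as name(argument=value, ...) on one line, values as JSON. apply_moves: Moves the arm, as the interface text tells. Its arguments: {"type":"object","properties":{"plan":{"type":"array"},"force":{"type":"number"}},"required":["plan"]}

```bash
ls; mkdir -p pics
python3 - <<'E'
from workcell import *
import cv2,pickle
s=observe();print(s); print(hold_point_z)
for n in("scene","top"):
    c=read_camera(n);pickle.dump(c,open(f"{n}0.pkl","wb"));cv2.imwrite(f"pics/{n}0.png",c["image"][...,::-1]);print(c["mtx"],c["pose"])
E
```

```text
pics
{'time_s': 0.0, 'joints': array([-1.27496613e+00,  2.60680869e-01, -1.39350854e-01,  1.17269364e+00,
        2.54312376e-05,  1.57074967e+00]), 'joint_vel': array([ 0.00033061, -0.00066006, -0.00095196,  0.00094496,  0.00053522,
       -0.00054029]), 'effort': array([ 8.00132766e-04, -4.05678284e+01,  2.53922063e+01,  1.85613876e-02,
       -3.64513164e-05,  2.54985068e-06]), 'tool_pos': array([ 0.15286851, -0.50155309,  0.23047344]), 'ee_rot': array([[-9.56546852e-01, -5.38053829e-04,  2.91578172e-01],
       [-2.91578667e-01,  1.85265559e-03, -9.56545058e-01],
       [-2.55211975e-05, -9.99998139e-01, -1.92903689e-03]]), 'contact_force': array([-0.34512541,  0.50022745, -0.60549258]), 'ft_torque': array([0.01722454, 0.01866594, 0.01661465]), 'gripper_width': 0.08531980756615755}
0.0187
[[496.70500517   0.         325.81920574]
 [  0.         496.70500517 240.41370487]
 [  0.           0.           1.        ]] [[-8.09100328e-01 -2.59157399e-01  5.27441089e-01  4.33014895e-02]
 [-5.87669880e-01  3.55463501e-01 -7.26835478e-01  4.71498993e-01]
 [ 8.78735670e-04 -8.98044065e-01 -4.39904632e-01  4.47602647e-01]
 [ 0.00000000e+00  0.00000000e+00  0.00000000e+00  1.00000000e+00]]
[[539.97382652   0.         323.71834191]
 [  0.         539.97382652 244.23841415]
 [  0.           0.           1.        ]] [[-3.04890283e-02 -9.73883008e-01  2.24994015e-01  3.26746034e-01]
 [-9.99515684e-01  3.11090639e-02 -7.89679575e-04 -1.44820745e-01]
 [-6.23029768e-03 -2.24909123e-01 -9.74359826e-01  9.30108322e-01]
 [ 0.00000000e+00  0.00000000e+00  0.00000000e+00  1.00000000e+00]]
```

View pics/scene0.png

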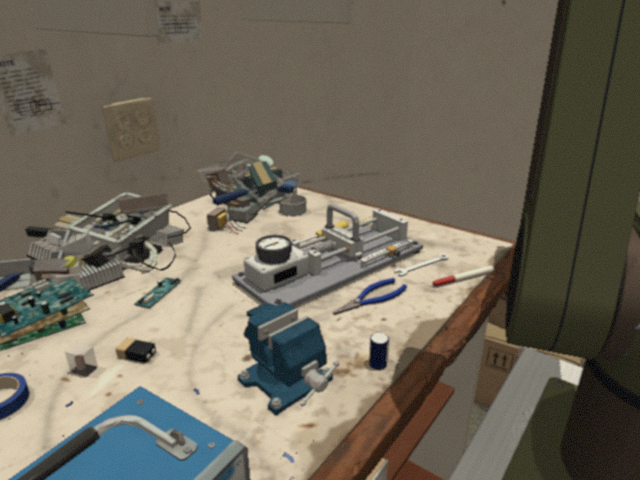

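View pics/top0.png

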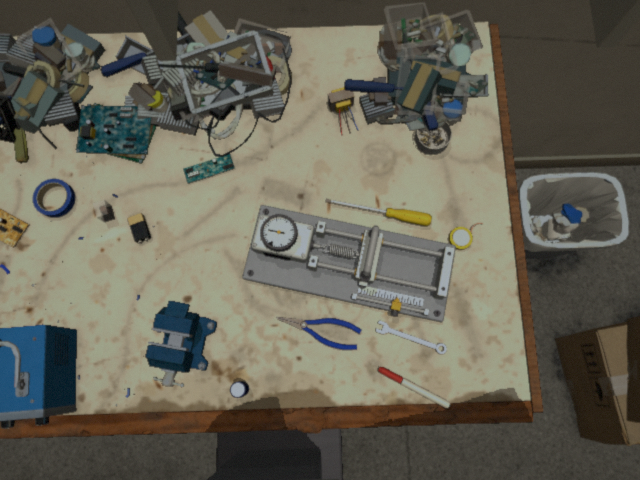

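Run:
```python
import cv2
a=cv2.imread("pics/top0.png")
cv2.imwrite("pics/t1.png",cv2.resize(a[200:300,240:330],(720,800)[::1],interpolation=cv2.INTER_CUBIC)[:600])
cv2.imwrite("pics/t2.png",cv2.resize(a[215:325,335:465],None,fx=6,fy=5.4,interpolation=cv2.INTER_CUBIC))
a=cv2.imread("pics/scene0.png")
cv2.imwrite("pics/s1.png",cv2.resize(a[195:310,225:345],None,fx=5,fy=5,interpolation=cv2.INTER_CUBIC))
cv2.imwrite("pics/s2.png",cv2.resize(a[195:305,310:440],None,fx=5,fy=5,interpolation=cv2.INTER_CUBIC))
```

```text
(no output)
```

View pics/t1.png

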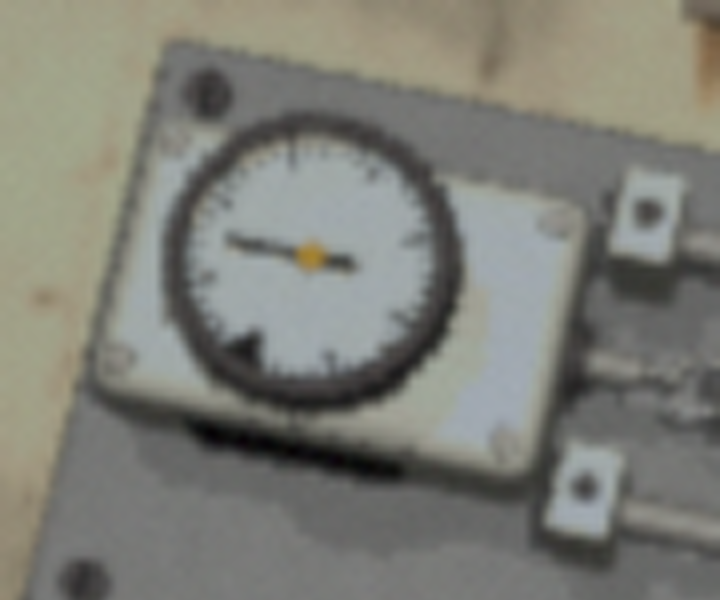

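View pics/t2.png

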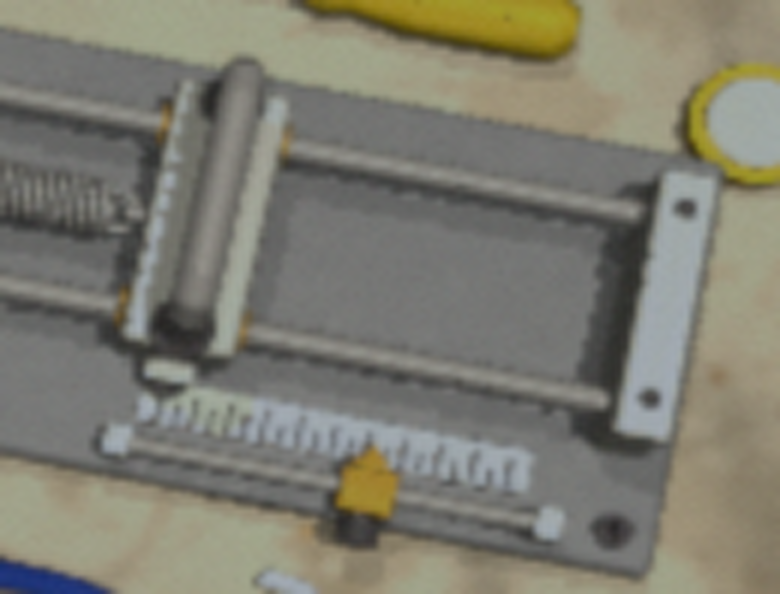

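View pics/s1.png

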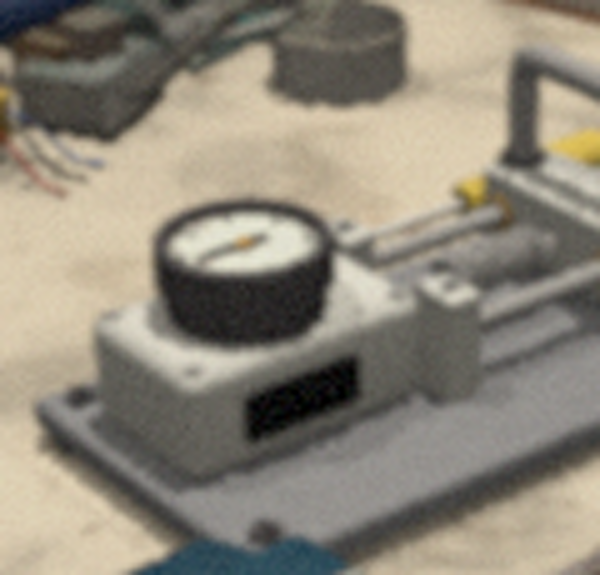

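View pics/s2.png

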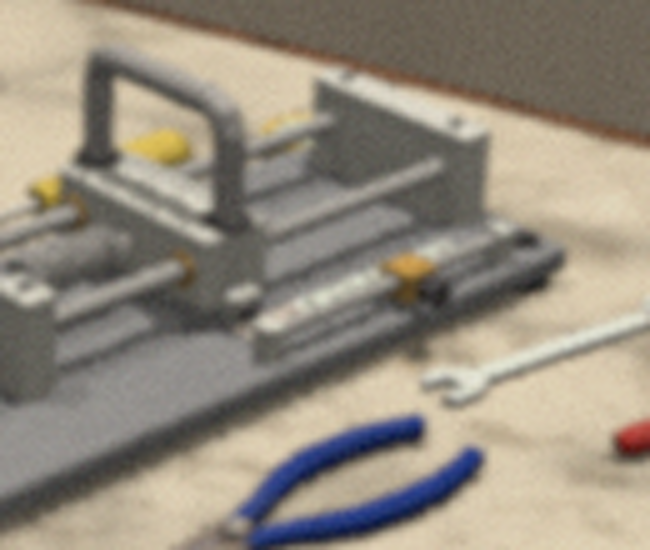

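```bash
cat > h.py <<'E'
import numpy as np,cv2,pickle
def ray(c,p):
    d=c["pose"][:3,:3]@np.linalg.inv(c["mtx"])@[p[0],p[1],1]; return c["pose"][:3,3],d/np.linalg.norm(d)
def plane(c,p,z):
    o,d=ray(c,p); return o+d*(z-o[2])/d[2]
def tri(c1,p1,c2,p2):
    o1,d1=ray(c1,p1);o2,d2=ray(c2,p2)
    s=np.linalg.lstsq(np.c_[d1,-d2],o2-o1,rcond=None)[0]
    a=o1+s[0]*d1;b=o2+s[1]*d2; return (a+b)/2,np.linalg.norm(a-b)
def up(p,o,fx,fy=None): fy=fy or fx; return ((p[0]+.5)/fx-.5+o[0],(p[1]+.5)/fy-.5+o[1])
def proj(c,X):
    P=np.linalg.inv(c["pose"]); q=c["mtx"]@(P[:3,:3]@np.array(X)+P[:3,3]); return q[:2]/q[2]
E
python3 - <<'E'
from h import *
np.set_printoptions(precision=4,suppress=True)
T=pickle.load(open("top0.pkl","rb"));S=pickle.load(open("scene0.pkl","rb"))
t1=lambda *p:up(p,(240,200),8);t2=lambda *p:up(p,(335,215),6,5.4)
s1=lambda *p:up(p,(225,195),5);s2=lambda *p:up(p,(310,195),5)
print("pivot",tri(T,t1(312,257),S,s1(244,241)))
print("needle tip",tri(T,t1(228,240),S,s1(198,262)))
print("bar far",tri(T,t2(245,68),S,s2(103,60)))
print("bar near",tri(T,t2(187,310),S,s2(232,112)))
print("blade",tri(T,t2(374,447),S,s2(388,262)))
pc=plane(T,t1(312,257),.083);n=plane(T,t1(228,240),.083)
for a in [(245,350),(232,368),(250,337)]:
    q=plane(T,t1(*a),.083)-pc; print(a,np.degrees(np.arctan2(q[1],q[0])),np.linalg.norm(q))
q=n-pc;print("needle",np.degrees(np.arctan2(q[1],q[0])),np.linalg.norm(q))
print("piv",pc,"bar at .1",plane(T,t2(245,68),.1),plane(T,t2(187,310),.1))
f,g=plane(T,t2(245,68),.1),plane(T,t2(187,310),.1);d=f-g;print("bar dir",np.degrees(np.arctan2(d[1],d[0])),np.linalg.norm(d),(f+g)/2)
# end-block & base edge
a=plane(T,t2(645,575),.017);b=plane(T,t2(0,452),.017);d=b-a;print("edge",np.degrees(np.arctan2(d[1],d[0])))
print("index",plane(T,t2(147,372),.026),"mark",plane(T,t2(374,447),.026),plane(T,t2(170,375),.026))
E
```

```text
pivot (array([ 0.5456, -0.073 ,  0.0827]), np.float64(7.601571701529724e-05))
needle tip (array([ 0.5503, -0.0558,  0.0806]), np.float64(0.0001073615591502259))
bar far (array([ 0.5434, -0.2294,  0.0964]), np.float64(0.002512546561449823))
bar near (array([ 0.4719, -0.2096,  0.1002]), np.float64(5.512776712538726e-05))
blade (array([ 0.4385, -0.266 ,  0.0282]), np.float64(0.003014882959824554))
(245, 350) 144.01705495722584 0.023359427193026756
(232, 368) 144.00599682461765 0.027857971369313853
(250, 337) 141.99101044835268 0.02061512896534915
needle 76.42147519072034 0.01747139991669655
piv [ 0.5455 -0.073   0.083 ] bar at .1 [ 0.5436 -0.2284  0.1   ] [ 0.472  -0.2096  0.1   ]
bar dir -14.706887015512734 0.0740658329989529 [ 0.5078 -0.219   0.1   ]
edge 76.19728746265918
index [ 0.4656 -0.2032  0.026 ] mark [ 0.4401 -0.2656  0.026 ] [ 0.4645 -0.2096  0.026 ]
```

Call:
apply_moves(plan=[-6,0,-3.6,0,0,-12,0,-7.1,0,0,-18,0,-10.7,0,0,-24,0,-14.2,-5,0,-30,0,-17.8,-10,0,-36,0,-21.3,-15,0,-42,0,-24.9,-20,0,-48,0,-28.4,-20,0], force=40)

```text
time_s: 1.1
tool_pos: [0.4913, -0.1313, 0.2311]
ee_rot: [[-0.799, -0.0, 0.602], [-0.602, -0.0, -0.799], [0.0, -1.0, 0.0]]
contact_force: [0.8, -0.8, -0.5]
gripper_width: 0.0854
```

Run:
```python
from workcell import *
import numpy as np
s=observe();print(s["joints"],s["tool_pos"],s["ee_rot"].round(4),np.degrees(np.arctan2(s["ee_rot"][1,2],s["ee_rot"][0,2])))
```

```text
[-2.60995824e-01  2.32129598e-01 -1.76753293e-01  1.16211012e+00
 -3.49754781e-04  2.23507300e+00] [ 0.49128887 -0.13133341  0.23107181] [[-7.988e-01 -3.000e-04  6.016e-01]
 [-6.016e-01 -3.000e-04 -7.988e-01]
 [ 4.000e-04 -1.000e+00  1.000e-04]] -53.01420631562197
```

Call:
apply_moves(plan=[-4,0,-0.7,-10.6,0,-7.8,2,-1.4,-21.2,0,-7.8,5,-1.4,-31.8,0,-7.8,8,-1.4,-42.4,0,-7.8,11,-1.4,-53,0,-7.8,11,-1.4,-53,0])

```text
time_s: 1.85
tool_pos: [0.5416, -0.0746, 0.1187]
ee_rot: [[-0.003, -0.006, 1.0], [-1.0, 0.001, -0.003], [-0.001, -1.0, -0.006]]
contact_force: [-0.1, 0.6, -0.2]
gripper_width: 0.0856
```

Run:
```python
from workcell import *
import cv2
s=observe();print(s["joints"],s["tool_pos"],s["contact_force"],s["ee_rot"].round(3))
a=read_camera("scene")["image"][...,::-1];b=read_camera("top")["image"][...,::-1]
import numpy as np
cv2.imwrite("pics/v1.png",np.hstack([cv2.resize(a[140:300,200:360],(400,400)),cv2.resize(b[150:310,200:360],(400,400))]))
```

```text
[-1.36896407e-01  3.72468887e-01 -2.81014548e-01  9.23820480e-01
 -1.49454736e-05  1.43690706e+00] [ 0.54160057 -0.07461467  0.11874249] [-0.14790117  0.5563821  -0.23591543] [[-0.003 -0.006  1.   ]
 [-1.     0.001 -0.003]
 [-0.001 -1.    -0.006]]
```

View pics/v1.png

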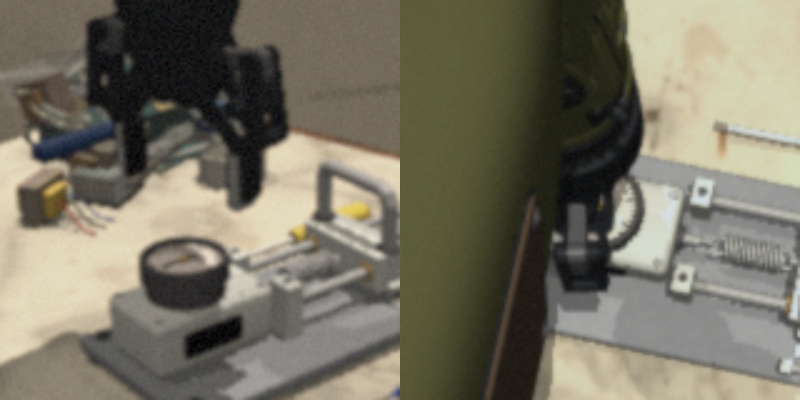

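Call:
apply_moves(plan=[0,2,0,0,0,0,4,0,0,0,0,4,0,0,0])

```text
time_s: 2.33
tool_pos: [0.5441, -0.0751, 0.0816]
ee_rot: [[-0.003, -0.001, 1.0], [-1.0, 0.0, -0.003], [-0.0, -1.0, -0.001]]
contact_force: [-0.5, -0.7, 0.6]
gripper_width: 0.0852
```

Run:
```python
from workcell import *
import cv2
s=observe();print(s["joints"],s["tool_pos"],s["contact_force"],s["ee_rot"].round(3))
a=read_camera("scene")["image"][...,::-1];b=read_camera("top")["image"][...,::-1]
import numpy as np
cv2.imwrite("pics/v2.png",np.hstack([cv2.resize(a[190:310,220:340],(400,400)),cv2.resize(b[170:290,220:340],(400,400))]))
```

```text
[-1.37136351e-01  4.06515150e-01 -3.36120161e-01  8.28699561e-01
 -2.43057294e-05  1.43634391e+00] [ 0.54408213 -0.07509258  0.08158762] [-0.47525453 -0.6935097   0.59081308] [[-0.003 -0.001  1.   ]
 [-1.     0.    -0.003]
 [-0.    -1.    -0.001]]
```

View pics/v2.png

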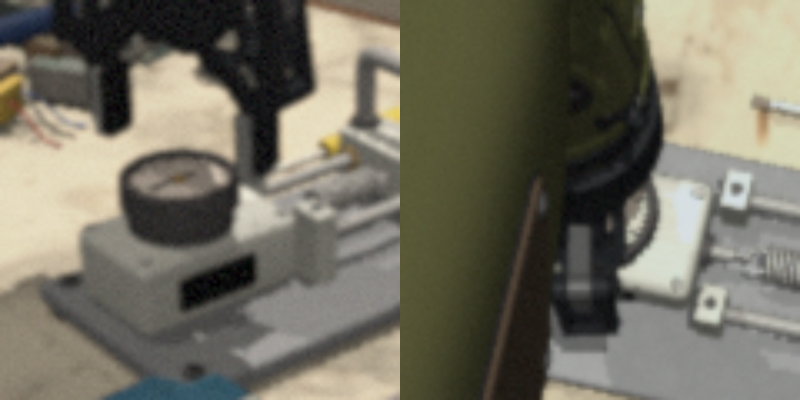

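Call:
apply_moves(plan=[-0.2,1.2,0.1,0,0,-0.2,2.4,0.1,0,0,-0.2,2.4,0.1,0,0])

```text
time_s: 2.8
tool_pos: [0.544, -0.0728, 0.056]
ee_rot: [[-0.001, -0.003, 1.0], [-1.0, 0.0, -0.001], [-0.0, -1.0, -0.003]]
contact_force: [0.4, -0.4, 0.1]
gripper_width: 0.0854
```

Run:
```python
from workcell import *
import cv2
s=observe();print(s["tool_pos"],s["contact_force"])
a=read_camera("scene")["image"][...,::-1]
import numpy as np
cv2.imwrite("pics/v3.png",cv2.resize(a[190:310,220:340],(600,600)))
```

```text
[ 0.54403482 -0.07281088  0.05600026] [ 0.409608   -0.35942951  0.05334808]
```

View pics/v3.png

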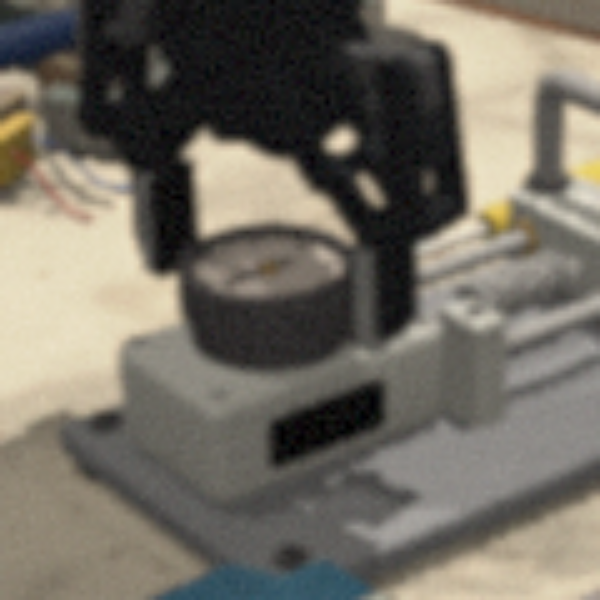

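Call:
apply_moves(plan=[0,0,0,0,60,0,0,0,0,120,0,0,0,0,150,0,0,0,0,150], force=30)

```text
time_s: 3.35
tool_pos: [0.5459, -0.0731, 0.0578]
ee_rot: [[-0.001, 0.001, 1.0], [-1.0, -0.0, -0.001], [0.0, -1.0, 0.001]]
contact_force: [0.4, 0.8, 3.2]
gripper_width: 0.0581
```

Call:
apply_moves(plan=[0,0,0,9.5,150,0,0,0,19,150,0,0,0,28.5,150,0,0,0,38,150,0,0,0,47.5,150,0,0,0,57,150,0,0,0,67,150,0,0,0,67,150])

```text
time_s: 4.35
tool_pos: [0.5457, -0.073, 0.0578]
ee_rot: [[-0.92, 0.001, 0.392], [-0.392, 0.0, -0.92], [-0.001, -1.0, 0.0]]
contact_force: [0.1, 1.0, 5.3]
gripper_width: 0.0585
```

Run:
```python
from workcell import *
import cv2
s=observe();print(s["tool_pos"],s["contact_force"],s["joints"])
a=read_camera("scene")["image"][...,::-1];b=read_camera("top")["image"][...,::-1]
import numpy as np
cv2.imwrite("pics/v4.png",np.hstack([cv2.resize(a[210:280,235:305],(400,400)),cv2.resize(b[190:270,240:320],(400,400))]))
```

```text
[ 0.54565905 -0.07298167  0.05782975] [0.08783847 1.01542324 5.34545388] [-1.33061891e-01  4.32079074e-01 -3.66532277e-01  7.71249564e-01
  1.74227174e-04  2.60606920e+00]
```

View pics/v4.png

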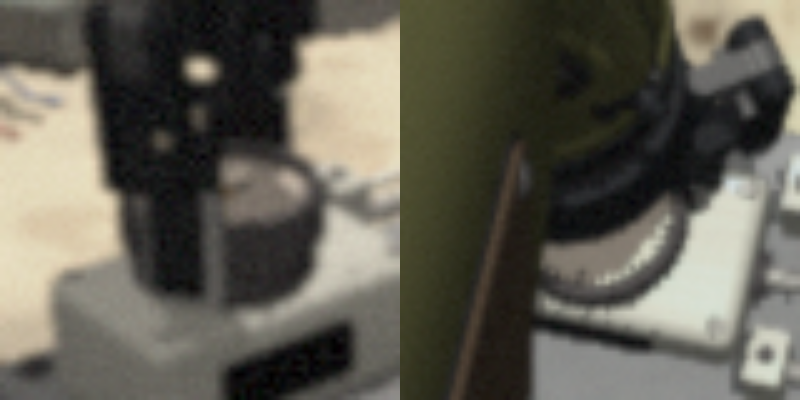

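Call:
apply_moves(plan=[0,0,0,0,0,0,0,0,0,0,0,-1,0,0,0,0,-5,0,0,0,0,-10,0,0,0,3,-11,4,10,0,6,-11,8,20,0,9.2,-11,11.9,30,0])

```text
time_s: 5.45
tool_pos: [0.507, -0.2199, 0.1684]
ee_rot: [[-0.992, 0.002, -0.127], [0.127, -0.001, -0.992], [-0.002, -1.0, 0.001]]
contact_force: [-0.3, 0.5, 0.6]
gripper_width: 0.0854
```

Call:
apply_moves(plan=[0,0,0,7,0,0,0,0,7,0])

```text
time_s: 5.7
tool_pos: [0.5067, -0.2192, 0.1678]
ee_rot: [[-0.97, 0.0, -0.242], [0.242, -0.0, -0.97], [-0.0, -1.0, -0.0]]
contact_force: [-0.3, 0.6, 0.5]
gripper_width: 0.0857
```

Run:
```python
from workcell import *
import cv2,pickle
s=observe();print(s["tool_pos"],s["contact_force"],s["joints"],s["ee_rot"].round(3))
c=read_camera("scene");a=c["image"][...,::-1];d=read_camera("top");b=d["image"][...,::-1]
pickle.dump(c,open("scene1.pkl","wb"));pickle.dump(d,open("top1.pkl","wb"))
import numpy as np
cv2.imwrite("pics/v5.png",cv2.resize(a[140:300,225:445],None,fx=3.5,fy=3.5));cv2.imwrite("pics/v5t.png",cv2.resize(b[205:265,240:320],None,fx=9,fy=9,interpolation=cv2.INTER_CUBIC))
cv2.imwrite("pics/v5b.png",b)
```

```text
[ 0.50669611 -0.21916262  0.16776708] [-0.32544648  0.62190504  0.54283615] [-4.08289476e-01  3.39439577e-01 -1.93818871e-01  1.03723421e+00
  9.63802367e-05  2.97818179e+00] [[-0.97   0.    -0.242]
 [ 0.242 -0.    -0.97 ]
 [-0.    -1.    -0.   ]]
```

View pics/v5.png

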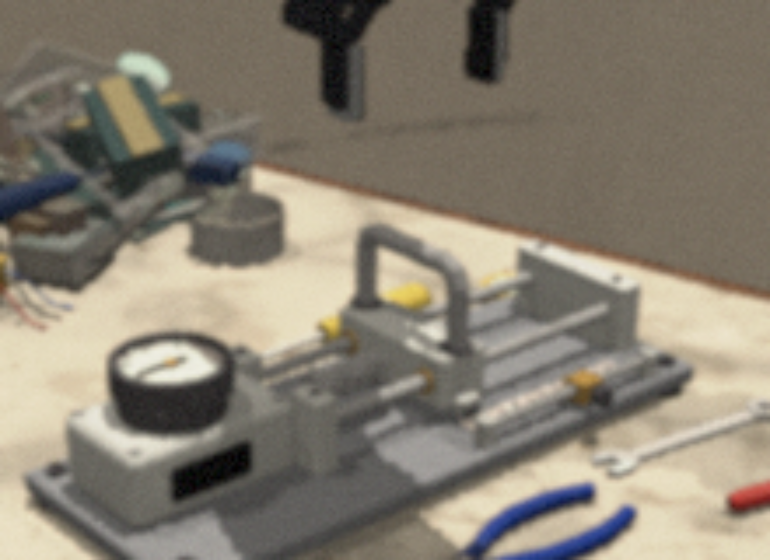

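View pics/v5t.png

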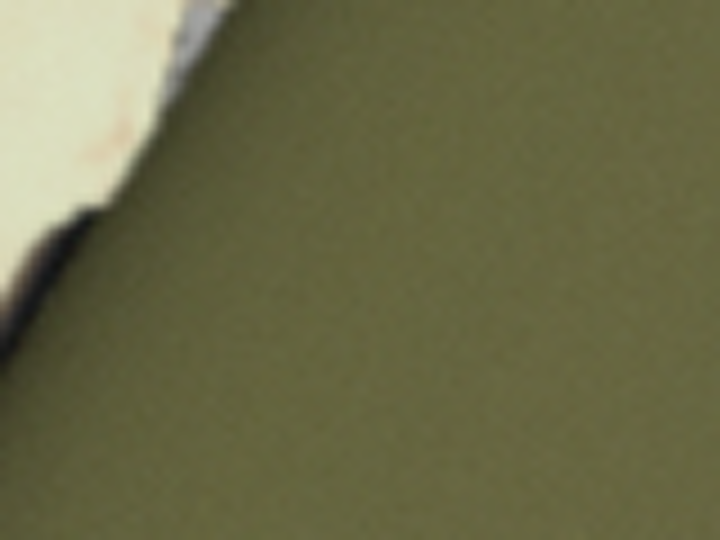

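View pics/v5b.png

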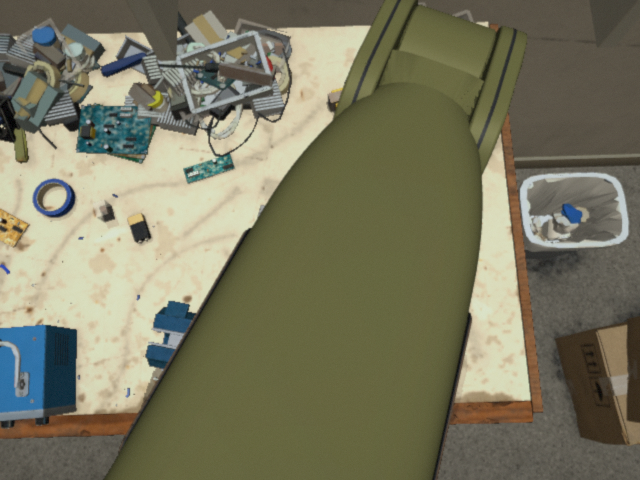

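Run:
```python
import cv2,pickle,numpy as np
from workcell import *
ims=[read_camera("scene")["image"].astype(float) for _ in range(4)]
m=np.clip(np.mean(ims,0),0,255).astype(np.uint8)[...,::-1]
o=cv2.imread("pics/scene0.png")
f=lambda a:cv2.resize(a[228:272,252:296],(400,400),interpolation=cv2.INTER_CUBIC)
cv2.imwrite("pics/v6.png",np.hstack([f(m),f(o)]))
```

```text
(no output)
```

View pics/v6.png

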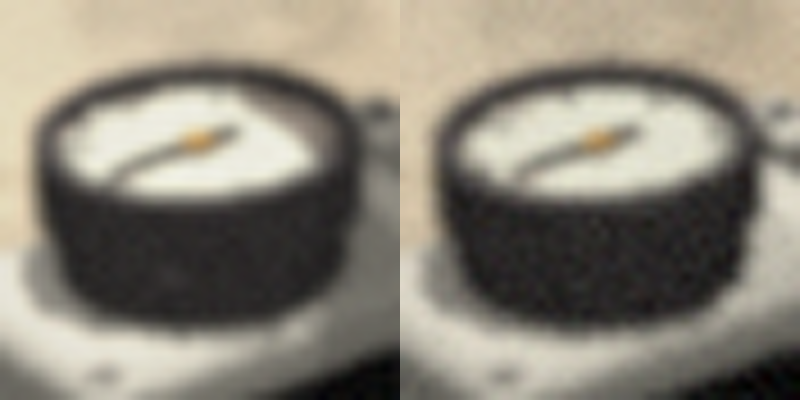

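Call:
apply_moves(plan=[2,-1,5.2,0,0,4,-1,10.3,0,0,6,-1,15.5,0,0,8,-1,20.6,0,0,8,-1,20.6,0,0])

```text
time_s: 6.62
tool_pos: [0.3776, -0.4014, 0.1773]
ee_rot: [[-0.969, -0.0, -0.247], [0.247, -0.001, -0.969], [-0.0, -1.0, 0.001]]
contact_force: [0.2, 0.1, -0.0]
gripper_width: 0.0853
```

Run:
```python
import cv2,pickle,numpy as np
from workcell import *
c=read_camera("top")
ims=[c["image"].astype(float)]+[read_camera("top")["image"].astype(float) for _ in range(3)]
m=np.clip(np.mean(ims,0),0,255).astype(np.uint8);c["image"]=m;m=m[...,::-1]
pickle.dump(c,open("top2.pkl","wb"))
cv2.imwrite("pics/v7.png",cv2.resize(m[200:275,240:330],(720,600),interpolation=cv2.INTER_CUBIC))
cv2.imwrite("pics/v7b.png",cv2.resize(m[200:330,240:470],None,fx=3.4,fy=3.4,interpolation=cv2.INTER_CUBIC))
```

```text
(no output)
```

View pics/v7.png

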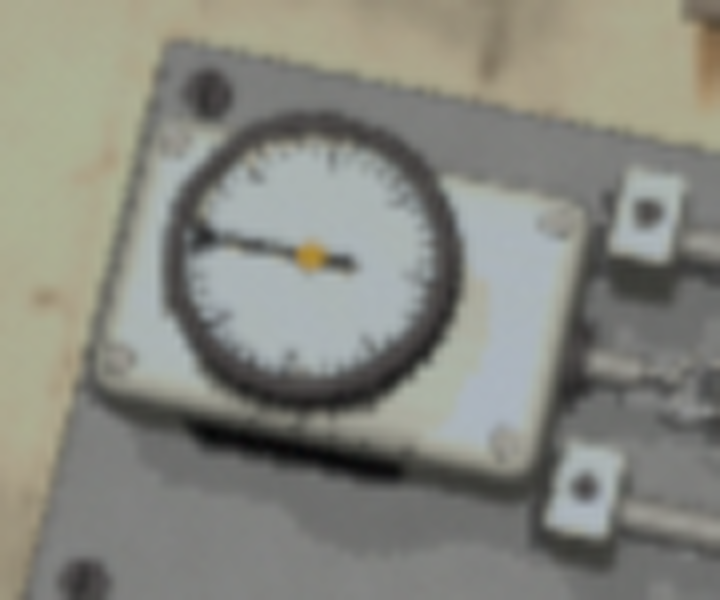

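View pics/v7b.png

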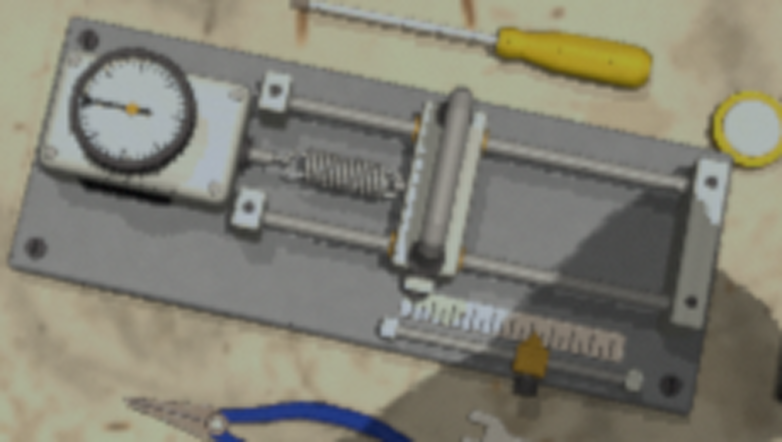

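Run:
```python
import cv2,pickle,numpy as np
c=pickle.load(open("top2.pkl","rb"));m=c["image"][...,::-1]
cv2.imwrite("pics/v8.png",cv2.resize(m[270:320,350:415],None,fx=12,fy=12,interpolation=cv2.INTER_CUBIC))
s=cv2.imread("pics/scene0.png")
cv2.imwrite("pics/v8s.png",cv2.resize(s[230:270,345:410],None,fx=12,fy=12,interpolation=cv2.INTER_CUBIC))
```

```text
(no output)
```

View pics/v8.png

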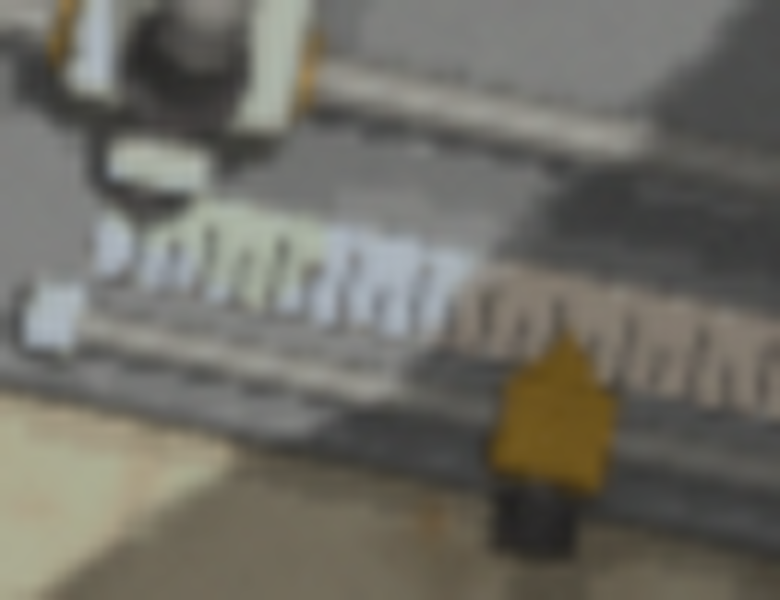

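View pics/v8s.png

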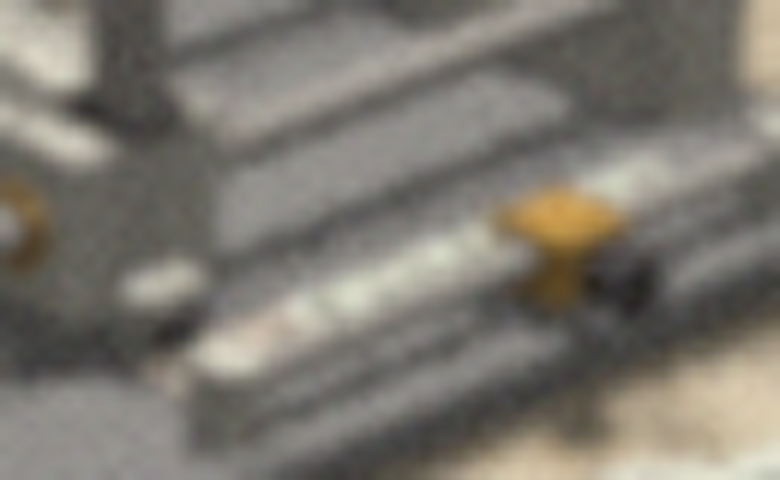

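Run:
```python
from h import *
np.set_printoptions(precision=4,suppress=True)
T=pickle.load(open("top2.pkl","rb"));S=pickle.load(open("scene0.pkl","rb"))
t=lambda *p:up(p,(350,270),12); s=lambda *p:up(p,(345,230),12)
v=lambda *p:up(p,(240,200),3.4)
def az(a,b): d=b-a; return np.degrees(np.arctan2(d[1],d[0])),np.linalg.norm(d)
print("edge far",az(plane(T,v(728,158),.017),plane(T,v(75,18),.017)), "near",az(plane(T,v(688,412),.017),plane(T,v(10,266),.017)))
print("scale rod",az(plane(T,v(633,379),.026),plane(T,v(388,327),.026)))
print("guide", az(plane(T,v(690,185),.05),plane(T,v(290,105),.05)))
y=np.array([np.cos(np.radians(76.2)),np.sin(np.radians(76.2)),0])
for zi in(.026,.03):
  for zm in (.026,.029): print(zi,zm,plane(T,t(160,165),zi)@y-plane(T,t(568,332),zm)@y, plane(T,t(146,218),zi)@y-plane(T,t(568,332),zm)@y)
print("blade",tri(T,t(568,332),S,s(495,215)))
print("block",tri(T,t(160,165),S,s(165,280)))
```

```text
edge far (np.float64(75.61282502249632), np.float64(0.3430355993380835)) near (np.float64(76.00386393751083), np.float64(0.3453095919875083))
scale rod (np.float64(76.14131838586005), np.float64(0.12261304379800639))
guide (np.float64(76.49758019919773), np.float64(0.1998753417799835))
0.026 0.026 0.06036187487659925 0.06083542132805038
0.026 0.029 0.060062810481800066 0.0605363569332512
0.03 0.026 0.0604935714610208 0.06096502282523478
0.03 0.029 0.06019450706622162 0.060665958430435596
blade (array([ 0.4399, -0.2656,  0.0267]), np.float64(0.0007887257979960898))
block (array([ 0.4648, -0.2093,  0.0314]), np.float64(0.00029377027197154435))
```

Call:
apply_moves(plan=[-2,0,-5.2,0,0,-4,0,-10.4,0,0,-6.1,0,-15.7,0,0,-8.1,1,-20.9,0,0,-8.1,3,-20.9,0,0,-8.1,5,-20.9,0,0,-8.1,5,-20.9,0,0])

```text
time_s: 7.7
tool_pos: [0.5078, -0.2134, 0.1259]
ee_rot: [[-0.971, -0.003, -0.24], [0.24, 0.002, -0.971], [0.004, -1.0, -0.001]]
contact_force: [0.6, 0.9, 0.0]
gripper_width: 0.0856
```

Run:
```python
from workcell import *
import cv2
s=observe();print(s["tool_pos"],s["joints"],s["ee_rot"].round(3))
a=read_camera("scene")["image"][...,::-1]
cv2.imwrite("pics/v9.png",cv2.resize(a[140:280,285:445],None,fx=4,fy=4,interpolation=cv2.INTER_CUBIC))
```

```text
[ 0.50778018 -0.21342595  0.1258969 ] [-3.97979867e-01  3.71080122e-01 -2.62478283e-01  9.41075320e-01
  1.49471681e-04  2.98562701e+00] [[-0.971 -0.003 -0.24 ]
 [ 0.24   0.002 -0.971]
 [ 0.004 -1.    -0.001]]
```

View pics/v9.png

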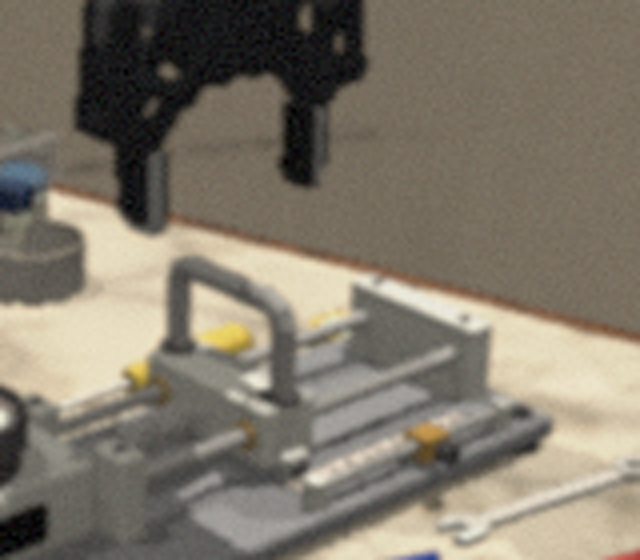

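Call:
apply_moves(plan=[0,1.5,0,0,0,0,3,0,0,0,0,4.6,0,0,0,0,4.6,0,0,0])

```text
time_s: 8.25
tool_pos: [0.5071, -0.2154, 0.0795]
ee_rot: [[-0.97, -0.003, -0.243], [0.243, 0.001, -0.97], [0.004, -1.0, -0.001]]
contact_force: [-0.0, 0.6, -0.5]
gripper_width: 0.0859
```

Run:
```python
from workcell import *
import cv2
s=observe();print(s["tool_pos"],s["ee_rot"].round(3))
a=read_camera("scene")["image"][...,::-1]
cv2.imwrite("pics/v10.png",cv2.resize(a[140:280,285:445],None,fx=4,fy=4,interpolation=cv2.INTER_CUBIC))
```

```text
[ 0.50706773 -0.21540667  0.07954082] [[-0.97  -0.003 -0.243]
 [ 0.243  0.001 -0.97 ]
 [ 0.004 -1.    -0.001]]
```

View pics/v10.png

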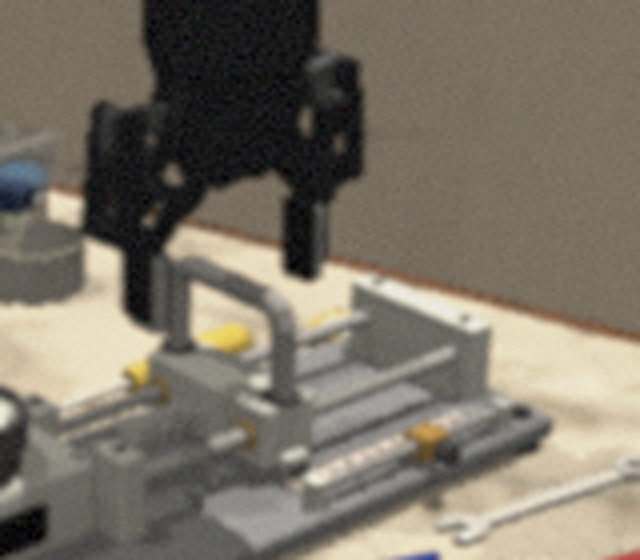

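Run:
```python
from h import *
S=pickle.load(open("scene0.pkl","rb"))
z=np.array([-.243,-.97,0])
p=np.array([.507,-.2154,.0925])
f=lambda X:(proj(S,X)-[285,140])*4
print(f(p),f(p-z*.043),f(p+z*.043),"handle",f([.5078,-.219,.1]),f([.5436,-.2284,.1]),f([.472,-.2096,.1]))
```

```text
[225.48129503 301.34646415] [152.41065758 326.01279198] [294.63233979 278.00326641] handle [228.75609577 283.16167515] [176.61332907 259.36370661] [283.96687631 308.35988578]
```

Call:
apply_moves(plan=[0,0,0.3,0,0,0,0,0.3,0,100,0,0,0.3,0,255,0,0,0.3,0,255,0,0,0.3,0,255,0,0,0.3,0,255,0,0,0.3,0,255], force=60)

```text
time_s: 9.18
tool_pos: [0.5077, -0.2199, 0.0816]
ee_rot: [[-0.97, -0.0, -0.243], [0.243, -0.002, -0.97], [-0.0, -1.0, 0.003]]
contact_force: [-2.4, -4.7, 2.0]
gripper_width: 0.0099
```

Run:
```python
from workcell import *
import cv2
s=observe();print(s["tool_pos"],s["ee_rot"].round(3),s["contact_force"],s["gripper_width"])
a=read_camera("scene")["image"][...,::-1]
cv2.imwrite("pics/v11.png",cv2.resize(a[140:280,285:445],None,fx=4,fy=4,interpolation=cv2.INTER_CUBIC))
```

```text
[ 0.50770535 -0.2198949   0.08159906] [[-0.97  -0.    -0.243]
 [ 0.243 -0.002 -0.97 ]
 [-0.    -1.     0.003]] [-2.38744902 -4.70864111  1.9820831 ] 0.0098809565506892
```

View pics/v11.png

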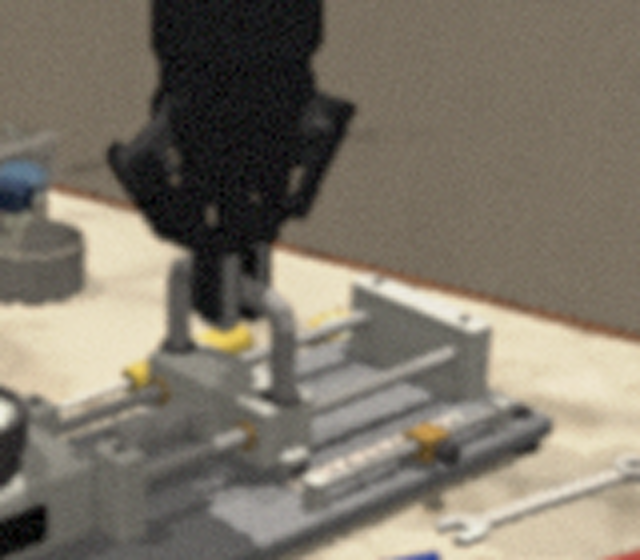

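Call:
apply_moves(plan=[0,0,0.8,0,255,0,0,1.6,0,255,0,0,2.4,0,255,0,0,3.2,0,255,0,0,4.0,0,255,0,0,4.6,0,255,0,0,5,0,255,0,0,5,0,255])

```text
time_s: 10.22
tool_pos: [0.4964, -0.2649, 0.0815]
ee_rot: [[-0.97, 0.002, -0.242], [0.242, 0.006, -0.97], [-0.0, -1.0, -0.006]]
contact_force: [0.7, 8.8, 5.1]
gripper_width: 0.01
```

Call:
apply_moves(plan=[0,0,0,0,255,0,0,0,0,255])

```text
time_s: 10.48
tool_pos: [0.4964, -0.2647, 0.0816]
ee_rot: [[-0.97, 0.002, -0.241], [0.242, 0.006, -0.97], [-0.0, -1.0, -0.006]]
contact_force: [1.4, 8.1, 4.9]
gripper_width: 0.01
```

```bash
cat > look.py <<'E'
import sys
from workcell import *
from h import *
s=observe();d=s["tool_pos"]-[.5077,-.2199,.0816];print(s["time_s"],s["tool_pos"],d@[-.241,-.9705,0],s["contact_force"],s["gripper_width"],s["joint_vel"].round(3))
c=read_camera("scene")
c["image"]=np.mean([c["image"]]+[read_camera("scene")["image"] for _ in range(3)],0).clip(0,255).astype(np.uint8)
pickle.dump(c,open(sys.argv[1]+".pkl","wb"));a=c["image"][...,::-1]
cv2.imwrite(f"pics/{sys.argv[1]}.png",cv2.resize(a[215:275,350:425],None,fx=10,fy=10,interpolation=cv2.INTER_CUBIC))
E
python3 look.py p1
```

```text
10.475 [ 0.4964201  -0.2646971   0.08155579] 0.046194038732692885 [1.40913743 8.05006909 4.93430936] 0.010035833524687218 [-0.001 -0.001 -0.     0.    -0.001 -0.001]
```

View pics/p1.png

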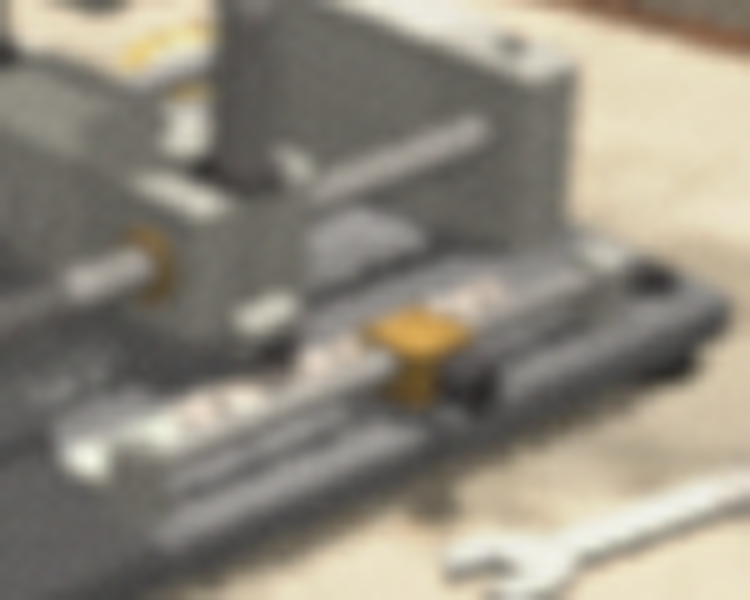

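Run:
```python
from h import *
S=pickle.load(open("p1.pkl","rb"))
y=np.array([np.cos(np.radians(76.1)),np.sin(np.radians(76.1)),0])
a=plane(S,up((165,280),(345,230),12),.0314);b=plane(S,up((268,312),(350,215),10),.0314)
m=plane(S,up((368,335),(350,215),10),.0267);m0=plane(S,up((495,215),(345,230),12),.0267)
print(a@y-b@y,(a-b),b@y-m@y,a@y-m0@y,(b-m),m-m0)
```

```text
0.04558522172700942 [0.01169179 0.04406696 0.        ] 0.014320307177505043 0.06088243954386442 [0.01538432 0.01094507 0.0047    ] [-0.00206408  0.00151719  0.        ]
```

Call:
apply_moves(plan=[0,0,0.4,0,255,0,0,0.8,0,255,0,0,1.1,0,255,0,0,1.3,0,255,0,0,1.3,0,255,0,0,1.3,0,255])

```text
time_s: 11.42
tool_pos: [0.4934, -0.2767, 0.0816]
ee_rot: [[-0.97, 0.002, -0.241], [0.241, 0.007, -0.97], [-0.001, -1.0, -0.007]]
contact_force: [2.3, 9.7, 6.5]
gripper_width: 0.0097
```

```bash
python3 look.py p2
```

```text
11.425 [ 0.49343742 -0.27673887  0.08158313] 0.05859940757052493 [2.32040528 9.71006343 6.53315526] 0.009690194943142093 [-0.001  0.    -0.002 -0.     0.     0.001]
```

View pics/p2.png

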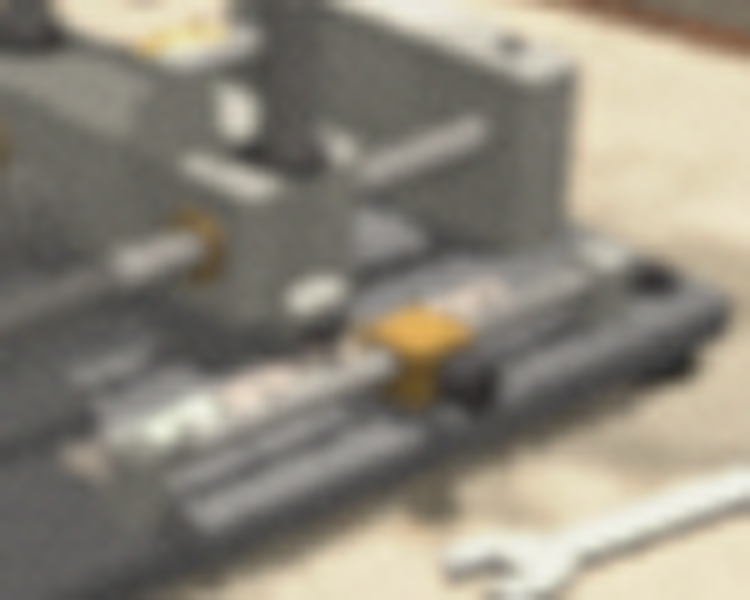

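Call:
apply_moves(plan=[0,0,0.1,0,255,0,0,0.2,0,255,0,0,0.2,0,255,0,0,0.2,0,255,0,0,0.2,0,255])

```text
time_s: 12.25
tool_pos: [0.493, -0.2785, 0.0816]
ee_rot: [[-0.971, 0.002, -0.241], [0.241, 0.007, -0.97], [-0.001, -1.0, -0.008]]
contact_force: [1.5, 9.7, 6.0]
gripper_width: 0.0099
```

```bash
python3 look.py p3
python3 - <<'E'
import pickle,cv2
c=pickle.load(open("p3.pkl","rb"))["image"][...,::-1]
cv2.imwrite("pics/p3z.png",cv2.resize(c[236:260,374:404],None,fx=25,fy=25,interpolation=cv2.INTER_CUBIC))
E
```

```text
12.25 [ 0.49297515 -0.27852103  0.08156229] 0.060440397974148456 [1.52149581 9.7143356  6.04314975] 0.009893408045170384 [ 0.    -0.001  0.001 -0.001  0.001  0.001]
```

View pics/p3z.png

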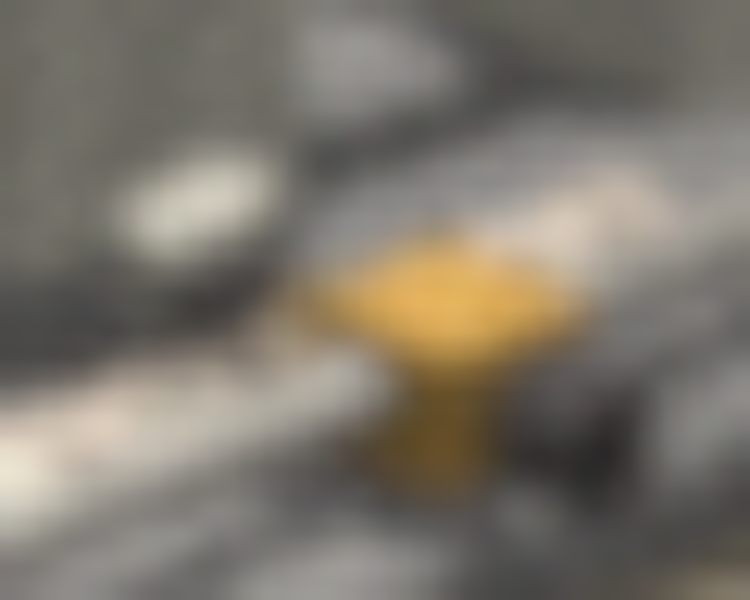

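View pics/p3.png

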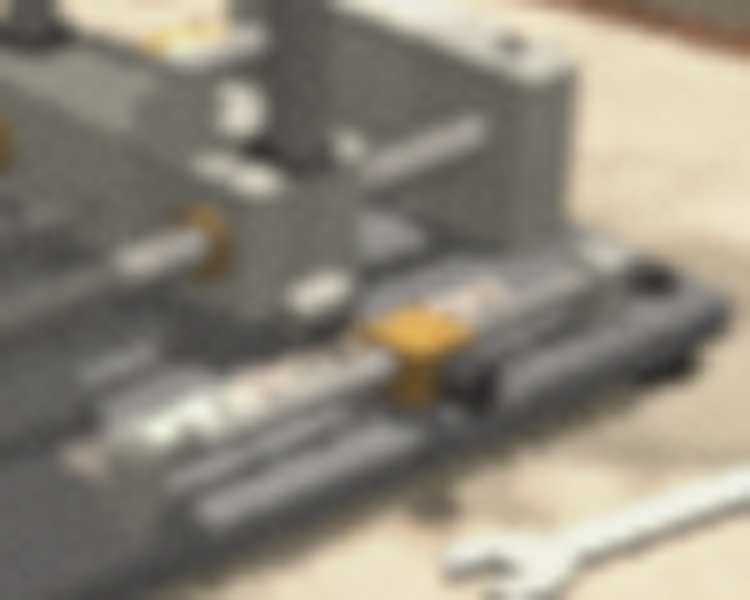

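Run:
```python
from h import *
S=pickle.load(open("p3.pkl","rb"))
for ang in(75.7,76.1,76.5):
  y=np.array([np.cos(np.radians(ang)),np.sin(np.radians(ang)),0])
  b=plane(S,up((195,210),(374,236),25),.0314);a=plane(S,up((165,280),(345,230),12),.0314)
  print([(b@y-plane(S,up(q,(374,236),25),.0267)@y).round(4) for q in((285,305),(310,305))],(a-b)@y)
# rider centre: brass top diamond at z .033 
c=plane(S,up((448,300),(374,236),25),.033);print("rider ctr",c,b, "dy",(b-c)@y)
# needle
cv2.imwrite("pics/n.png",cv2.resize(S["image"][225:275,245:305,::-1],None,fx=10,fy=10,interpolation=cv2.INTER_CUBIC))
T=pickle.load(open("top2.pkl","rb"))
t=lambda *p:up(p,(350,270),12)
print("top rider centre",plane(T,t(560,425),.033)@y, "blade",plane(T,t(568,332),.0267)@y,"block",plane(T,t(160,165),.0314)@y)
```

```text
[np.float64(0.0007), np.float64(0.0022)] 0.058205013887927565
[np.float64(0.0006), np.float64(0.0021)] 0.05819688693305968
[np.float64(0.0006), np.float64(0.002)] 0.058185923544026234
rider ctr [ 0.42511653 -0.2607184   0.033     ] [ 0.4492971  -0.26547179  0.0314    ] dy 0.001022780437491789
top rider centre -0.1558572482129895 blade -0.1553277876676318 block -0.09491368302494359
```

View pics/n.png

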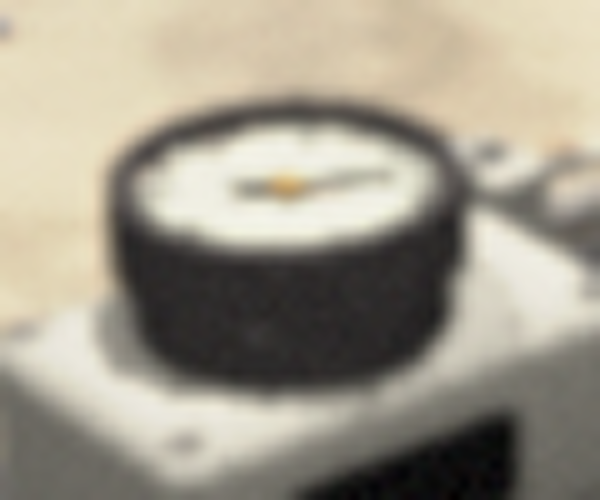

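Run:
```python
from h import *
S=pickle.load(open("p3.pkl","rb"))
u=lambda *p:plane(S,up(p,(245,225),10),.082)
for t in((392,174),(396,174),(390,177)):
  q=u(*t)-u(287,186);az=np.degrees(np.arctan2(q[1],q[0]));print(az,np.linalg.norm(q),np.radians((76.2-az)%360)/60)
q=u(232,187)-u(287,186);print(np.degrees(np.arctan2(-q[1],-q[0])))
```

```text
-129.15728192228903 0.0176142080714199 0.05973601187483622
-129.6884607325657 0.018257952042749697 0.0598905255274388
-132.58975972659738 0.01711818269163342 0.060734479194616324
-141.55689193679575
```

Call:
apply_moves(plan=[0,0,0.06,0,255,0,0,0.06,0,255,0,0,0.06,0,255,0,0,0.06,0,255,0,0,0.06,0,255,0,0,0.06,0,255])

```text
time_s: 13.2
tool_pos: [0.4928, -0.279, 0.0816]
ee_rot: [[-0.971, 0.002, -0.241], [0.241, 0.007, -0.971], [-0.001, -1.0, -0.008]]
contact_force: [1.9, 9.5, 6.4]
gripper_width: 0.0096
```

```bash
python3 look.py p4;python3 - <<'E'
import pickle,cv2
c=pickle.load(open("p4.pkl","rb"))["image"][...,::-1]
cv2.imwrite("pics/p4z.png",cv2.resize(c[236:260,374:404],None,fx=25,fy=25,interpolation=cv2.INTER_CUBIC))
cv2.imwrite("pics/p4f.png",c)
E
```

```text
13.2 [ 0.49282869 -0.27900623  0.08155483] 0.06094658428932988 [1.93591286 9.51712312 6.41159978] 0.009609489154017504 [ 0.001 -0.    -0.001 -0.001  0.002 -0.   ]
```

View pics/p4z.png

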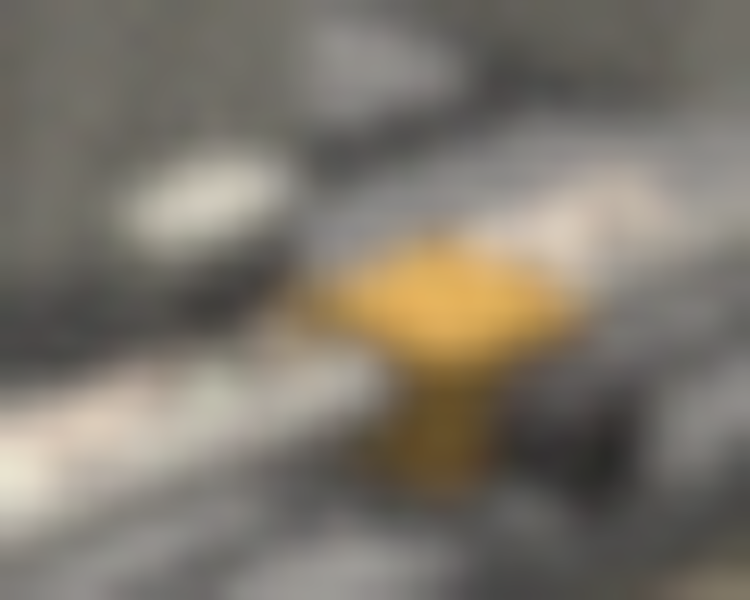

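View pics/p4f.png

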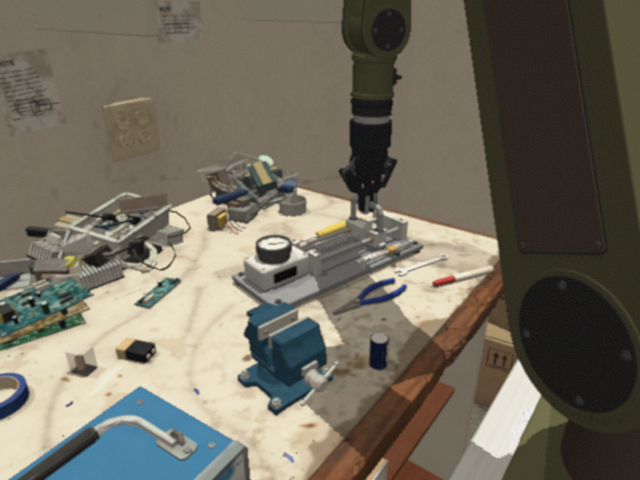

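The dark finger tip at about (265, 300) in the crop meets the blade tip at about (285, 305). The grip is steady at about 10 N pull, and the tools have not moved. I'm handing the job in.

```bash
python3 -c "
from workcell import *
print(finish_job())"
```

```text
the job is handed in; nothing more can be done
None
```

I zeroed the gauge, drew the carriage to the rider's mark and handed the job in with the gripper still holding the handle. The clock stood at about 13 s; no verdict is reported.

- **Bezel:** I gripped it by the rim and turned it 67° clockwise with the carriage still home. A clear top view afterwards showed the arrowhead within about 1° of the needle. I could not check it again at the end, because the arm blocked the top camera and the rim hides the arrowhead from the scene camera.
- **Draw:** The gripper's travel along the pull was 60.9 mm, against a distance to the mark of 60.1–61.0 mm measured from above and 60.9 mm from the scene camera. The finger and blade look point to point in the last picture.
- **Disagreements:** Just before a last 0.5 mm nudge, the scene camera read 0.6–2 mm still to go, while the gripper's travel and the top view said 0.5 mm or less. The needle's angle gave 59.7–60.7 mm of travel, against 60.4 mm from the gripper. All of these are within the 3 mm allowed.
- **Hold and surroundings:** The arm was at rest at the last reading, with about 9.7 N on it along the pull and the fingers 9.6 mm apart on the bar. The rider and the tools looked unmoved; the yellow screwdriver was partly hidden in the last view.

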